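# Put the punch set away in the die cabinet

## Task

Complete the punch set and put it away: slip the white die bushing over the stud in the steel tray, carry the tray level so that the loose punches stay in it, set it down on the ledge in front of the empty bay of the little die cabinet and let go. Then take it again by its pull and slide it fully home, pull outwards. Leave the other things on the counter where they are.

Things in the scene. Friction and masses are not known exactly. Their poses are not given: they have to be found in the camera images.
- tray_mid (a point): Centre of the open steel tray, half-way up. Tray 170 long (x) x 62 wide (y) x 34 high, walls and floor 2.5, about 0.42 kg, standing on the counter. x points to its rear, z up; the black pull is on its front (-x) end. A cross wall 20 high at x = +5 parts the front compartment with its upright die stud from the rear one with two loose punches. Can be gripped across its 62 width.
- tray: The same tray; origin at the centre of its underside, same axes. Tray, stud and pull are one piece. The front compartment is 86 x 57 inside, the rear one 76 x 57.
- stud_seat (a point): On the axis of the tray's die stud, at the shoulder the bushing rests on: 8.5 above the tray's underside, 39.5 in front (-x) of its centre; tray's axes. Stud 14 in diameter, straight for 23.5 above the shoulder, then a cone 10 high to 6 in diameter. Beside a seated bushing fingers have 26 free each way along the tray's length, only 11 across.
- tray_pull (a point): Grip point of the tray's pull: a solid black bar 12 wide (y), 24 high, sticking out 36 from the front (-x) face. The point is 20 out from the face, 105 in front of the tray's centre, 18 above its underside; tray's axes. Pinched from above across its 12 mm width.
- bushing_mid (a point): Centre (half-way up) of the white acetal die bushing: a plain ring 34 outside, 18 bore, 24 high, 23 g, standing with its axis (z) upright on the counter.
- punch_a_mid (a point): Middle of the dull grey carbide punch lying loose in the tray's rear compartment, its axis (x) level: 50 long, 16 in diameter, 110 g. Can roll.
- punch_b_mid (a point): Middle of the gold-tinted coated punch lying loose beside it: 54 long, 13 in diameter, 50 g. Can roll.
- bay: Empty bay of the low green three-bay die cabinet, fixed. Origin: middle of its mouth, on the floor, 40 above the counter; x points in, z up. Inside 70 wide, 50 high under a roof (notched 42 x 32 at the mouth), 172 deep to a solid back; top 53 above the floor. Home, the tray's centre is at x = +87, only its pull sticking out. A flat ledge, level with the floors, runs 170 out in front of all three bays (pitch 76).
- fullbay1: A neighbouring bay of the same cabinet with its tray shut in it, fixed; same frame and size as the empty bay (which may be left, middle or right); its pull sticks out 36 over the ledge, 6 to 30 above it.
- fullbay2: The other such full bay.
- bin_rim (a point): Bystander: middle of the front rim of a steel parts bin (110 x 116 x 62) that swings on pivots between two upright cheeks 105 high, on a fixed stand 130 x 150, left and far on the counter; swings if touched.
- keyplate_mid (a point): Bystander: centre of a loose blued steel key plate 85 x 55 x 10 with holes, lying flat.
- wrench: Bystander: a steel wrench 170 long lying on the counter close in front of the robot; x along it.
Not all that is in view belongs to the job. Of the things that look like the part that bears bushing_mid, the smaller one is meant.

How it is judged:
By the outcome, as a careful person would: the job done as asked, in the order asked, and still so for the second after the job is handed in, with the robot touching nothing.
It also fails if it takes over 70 s, if anything falls off the work surface, if the arm or the gripper's body presses on something with over 40 N, if the wrist force passes 120 N, or if a joint passes its speed limit or range.

## Robot

A 6-joint arm with a two-finger parallel gripper is mounted at the origin on the work surface. World frame = base frame: x ahead of the robot, y to its left, z up, the work surface at z = 0. Lengths are in mm, angles in rad, forces in N, time in s.
With the tool pointing down it reaches from about 300 to 875 mm from the base axis. Payload 6.4 kg.
Tool frame: the origin (TCP) lies at the very end of the fingers, on their centre line; the grasp point (between the pads) lies 19 mm behind it; z points along the fingers, y is the line along which they close (so a half turn about z gives the same grasp; the last joint's range is limited). The gripper opens to 85 mm and grips with 20 to 120 N. Pads are 22 mm wide; open, the fingers measure 114 mm over their backs; the gripper's body (76 mm by 85 mm) begins 54 mm behind the grasp point. The pads swing forward as they close: fully open they stand 13 mm farther back than shut.
Start: joints at [1.056, 0.181, 1.607, -0, 1.354, -0.206], TCP at [174.74, 547.82, 231.288] pointing down, gripper open.
Joint ranges: [-2.99, 2.99], [-0.89, 2.07], [0.3, 2.58], [-1.14, 4.28], [0, 2.63], [-3.12, 3.12]. Speed limits (rad/s): [2.57, 2.57, 3.01, 3.14, 3.14, 3.14].

## Interface

Orientations are given as a unit quaternion [x, y, z, w].
In Python, from plant import bot gives the robot as it stands. The module is installed in compiled form; this text tells all that it offers.
- The arm moves only by the shell command python3 -m handwheel 'ROWS'. ROWS is JSON, a list of rows, each a list of 7 numbers: the shift along the tool's x, y, z in cm, then the turn, a rotation vector about the tool's x, y, z in degrees, then the gripper's target within -1 to 1 (fully open at 1, half-way at 0, shut at -1). A call has 1 to 20 rows; each row shifts and turns the commanded pose from where the row before left it, along the tool's axes as they then stand; what a row does not reach is not made up. A row lasts 1/12 s, in which the tool goes at most 41.7 mm and 7.16 degrees, less where a joint would pass 70% of its speed; a pose out of reach is approached as far as the arm can. A call is refused whole if a number of a shift passes 4.17 or a number of a turn 7.16, either way. A call with a gripper value outside its range is refused whole. The fingers move at their own pace and stop on an object; the grip force is fixed at half the most. Time passes only in rows, so rows that do not move let the fingers close. It gives the time, the measured TCP pose, the force, the opening and the grip force at its end, in the units of the state.
- bot.state(): the state, without advancing time (a new reading comes with each control period).
- bot.snapshot(name): name is "scene" or "top" or "wrist"; returns a dict with "img" (400x640x3 uint8, red, green, blue), "fx", "fy", "cx", "cy" (pixels), "dist" ([k1, k2, p1, p2, k3] as OpenCV has them; the pictures are not rectified), "camera_from_world" (4x4, takes a point from world to camera coordinates). Camera axes: x right, y down, z forward; pixel columns grow to the right and rows downward; lengths in mm; the calibration is good to about 2 mm. A picture is of the moment at which its call begins. There is no depth.
- bot.hand_in(): hands the job in; it is judged then, once.
The state is a dict: "time": time; "joint_pos": joint angles; "joint_vel": joint speeds; "effort": joint torques, N m; "ee_pos": TCP position; "tcp_rot": TCP orientation; "ft_force": force on the tool from outside, world axes, zero at the start; "moment": the same for the moment, N m; "gripper_width": finger opening in mm; "gripper_force": force on a finger pad.
Only numpy, scipy, OpenCV 4.12 (cv2) and the standard library are available. Lean on these libraries where they do the work, as an engineer would, in place of code of your own. Each camera call takes 0.05 s, during which the arm holds its last target. There are 200 camera calls.

## Working session

There is one attempt and no reset: what is moved stays moved. The work goes in short steps, Python scripts to look and compute and a shell command to move; the robot and the scene stay as the last step left them, time stands still between calls to the robot, and variables do not carry over. Pictures are saved under pics/ and viewed, at most 10 in all, crops included, and the job is handed in when it is done.

```bash
mkdir -p pics; ls
cat > h.py <<'E'
import numpy as np, cv2
from plant import bot
from scipy.spatial.transform import Rotation as R
def snap(n,fn=None):
    s=bot.snapshot(n)
    s['K']=np.array([[s['fx'],0,s['cx']],[0,s['fy'],s['cy']],[0,0,1.]]); s['d']=np.array(s['dist'],float); s['T']=np.array(s['camera_from_world'])
    if fn: cv2.imwrite('pics/'+fn,s['img'][:,:,::-1])
    return s
def ray(s,px,z):
    p=cv2.undistortPoints(np.array(px,float).reshape(-1,1,2),s['K'],s['d']).reshape(-1,2)
    Rm,t=s['T'][:3,:3],s['T'][:3,3]; c=-Rm.T@t
    d=np.c_[p,np.ones(len(p))]@Rm
    return c+d*((z-c[2])/d[:,2])[:,None]
def proj(s,P):
    P=np.array(P,float).reshape(-1,3); Rm,t=s['T'][:3,:3],s['T'][:3,3]
    return cv2.projectPoints(P,cv2.Rodrigues(Rm)[0],t,s['K'],s['d'])[0].reshape(-1,2)
def st():
    q=bot.state(); Rm=R.from_quat(q['tcp_rot']).as_matrix()
    print(q['time'],np.round(q['ee_pos'],1),'F',np.round(q['ft_force'],1),'w',round(q['gripper_width'],1),q['gripper_force'],'\n',np.round(Rm,3),np.round(q['joint_pos'],2)); return q,Rm
E
python3 - <<'E'
from h import *
import pickle
a=snap('scene');b=snap('top');c=snap('wrist')
pickle.dump((a,b,c),open('first.pkl','wb'))
for n,s in zip('stw',(a,b,c)): print(n,-s['T'][:3,:3].T@s['T'][:3,3],s['T'][2,:3])
st()
im=np.vstack([a['img'],b['img']])[:,:,::-1]
cv2.imwrite('pics/a.png',a['img'][:,:,::-1]);cv2.imwrite('pics/b.png',b['img'][:,:,::-1])
E
```

```text
pics
s [1531.80060946 -355.48628736  791.54197581] [-0.78495879  0.30352112 -0.54010612]
t [385.05606951  18.49257441 993.00577683] [ 0.16412596 -0.00886231 -0.98639958]
w [ 96.56386857 571.88579353 373.50615502] [ 0.30368372 -0.09880889 -0.94763548]
0.15 [174.5 547.4 230.6] F [ 0.5 -0.7 -0. ] w 85.6 0.0 
 [[-0.953  0.304 -0.001]
 [ 0.304  0.953 -0.001]
 [ 0.    -0.001 -1.   ]] [ 1.06  0.18  1.61  0.    1.35 -0.21]
```

View pics/a.png

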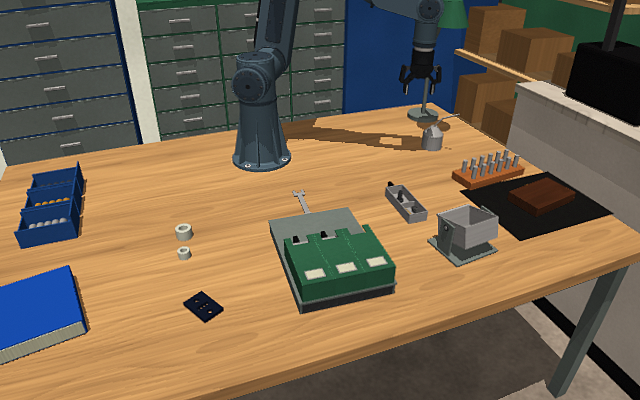

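View pics/b.png

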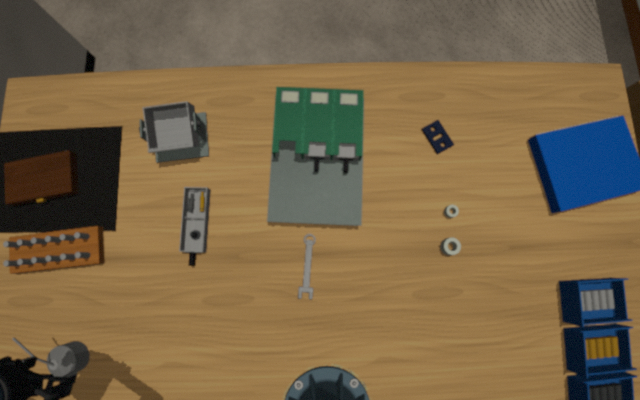

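The scene view shows two white rings, at (184,231) and (183,254). In the top view they are at (451,246), the larger, and (452,211), the smaller. I choose the one at (452,211). Tray is at top (195,222) with its pull at (192,258), and the empty bay is the left one, near (287,148). Next is a close crop to check this.

Run:
```python
from h import *
import pickle
a,b,c=pickle.load(open('first.pkl','rb'))
def crop(s,x,y,w,h,k): return cv2.resize(s['img'][y:y+h,x:x+w,::-1],None,fx=k,fy=k,interpolation=cv2.INTER_CUBIC)
A=crop(b,430,195,50,70,6); B=crop(b,170,180,50,100,6); C=crop(b,262,80,108,155,4)[:600]
C=cv2.copyMakeBorder(C[:600],0,0,0,0,0); 
o=np.zeros((600,800,3),np.uint8); C=cv2.resize(C,(418,600)); A=cv2.resize(A,(190,266)); B=cv2.resize(B,(190,380))
o[:600,:418]=C; o[:380,420:610]=B; o[:266,610:800]=A
cv2.imwrite('pics/c.png',o)
for n,px,z in [('small',(452,211),24),('large',(451,246),24),('traycorners',[(188,188),(209,188),(181,253),(205,254)],34),('pull',(192,258),30),('ledge',[(274,160),(363,160),(268,221),(361,226)],40)]: print(n,np.round(ray(b,px,z),1))
print(ray(a,[(183,249),(184,226)],24))
```

```text
small [[ 496.7 -347.7   24. ]]
large [[ 404.6 -337.4   24. ]]
traycorners [[575.9 350.6  34. ]
 [574.3 294.3  34. ]
 [405.8 364.5  34. ]
 [402.  301.8  34. ]]
pull [[392.5 336.8  30. ]]
ledge [[ 643.8  121.    40. ]
 [ 637.5 -114.6   40. ]
 [ 482.4  137.9   40. ]
 [ 462.9 -101.    40. ]]
[[ 494.45495128 -349.72669026   24.        ]
 [ 385.67010869 -333.50051172   24.        ]]
```

View pics/c.png

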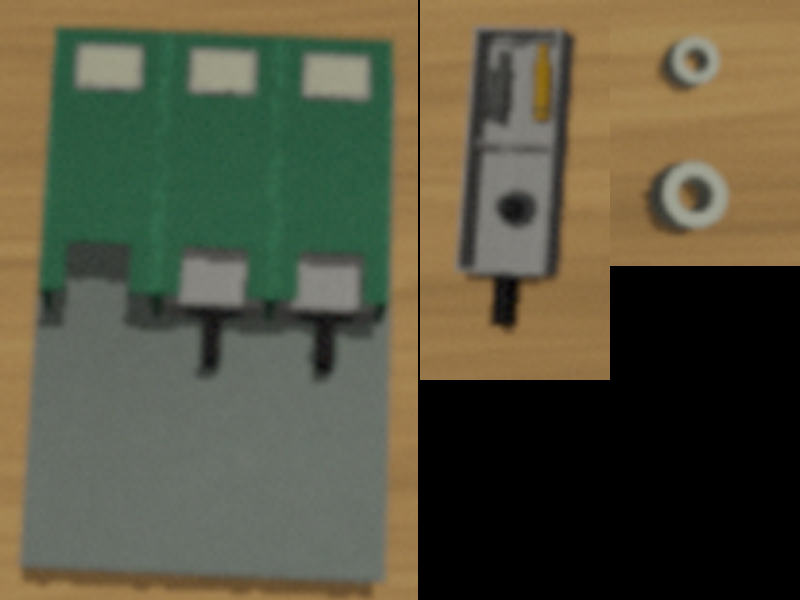

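The crop confirms it: the smaller ring is at top (452,211), the empty bay is the left one with its notch showing dark floor, and the dull and gold punches lie in the tray's rear. Now I go above the bushing.

```bash
python3 -m handwheel '[[-2.41,-3.15,0.1,0,0,0,0.2],[-2.41,-3.15,0.1,0,0,0,0.2],[-2.41,-3.15,0.1,0,0,0,0.2],[-2.41,-3.15,0.1,0,0,0,0.2],[-2.41,-3.15,0.1,0,0,0,0.2],[-2.41,-3.15,0.1,0,0,0,0.2],[-2.41,-3.15,0.1,0,0,0,0.2],[-2.41,-3.15,0.1,0,0,0,0.2],[-2.41,-3.15,0.1,0,0,0,0.2],[-2.41,-3.15,0.1,0,0,0,0.2],[-2.41,-3.15,0.1,0,0,0,0.2],[-2.41,-3.15,0.1,0,0,0,0.2]]'
python3 -m handwheel '[[-2.41,-3.15,0.1,0,0,0,0.2],[-2.41,-3.15,0.1,0,0,0,0.2],[-2.41,-3.15,0.1,0,0,0,0.2],[-2.41,-3.15,0.1,0,0,0,0.2],[-2.41,-3.15,0.1,0,0,0,0.2],[-2.41,-3.15,0.1,0,0,0,0.2],[-2.41,-3.15,0.1,0,0,0,0.2],[-2.41,-3.15,0.1,0,0,0,0.2],[-2.41,-3.15,0.1,0,0,0,0.2],[-2.41,-3.15,0.1,0,0,0,0.2],[-2.41,-3.15,0.1,0,0,0,0.2],[-2.41,-3.15,0.1,0,0,0,0.2]]'
python3 -m handwheel '[[0,0,0,0,0,6.9,0.2],[0,0,0,0,0,6.9,0.2],[0,0,0,0,0,6.9,0.2],[0,0,0,0,0,6.9,0.2],[0,0,0,0,0,6.9,0.2],[0,0,0,0,0,6.9,0.2],[0,0,0,0,0,6.9,0.2],[0,0,0,0,0,6.9,0.2],[0,0,0,0,0,6.9,0.2],[0,0,0,0,0,6.9,0.2],[0,0,0,0,0,6.9,0.2]]'
cat >> h.py <<'E'
def to(goal):
    q,Rm=st(); print('tool shift cm',np.round(Rm.T@(np.array(goal)-q['ee_pos'])/10,2))
def cir(s,z,lo=150,sat=40,amin=100):
    hsv=cv2.cvtColor(s['img'],cv2.COLOR_RGB2HSV); m=((hsv[...,2]>lo)&(hsv[...,1]<sat)).astype(np.uint8)
    for c in cv2.findContours(m,cv2.RETR_EXTERNAL,cv2.CHAIN_APPROX_NONE)[0]:
        if cv2.contourArea(c)>amin:
            (x,y),r=cv2.minEnclosingCircle(c); print('blob',round(x),round(y),round(r,1),cv2.contourArea(c),np.round(ray(s,(x,y),z),1))
E
python3 - <<'E'
from h import *
c=snap('wrist','d.png'); to([496,-348,24]); cir(c,24)
print(proj(c,[[496,-348,24],[404,-337,24]]))
E
```

```text
time: 1.15
ee_pos: [335.4, 98.0, 219.4]
tcp_rot: [0.154, 0.988, 0.0, 0.001]
ft_force: [1.6, 0.5, 0.4]
gripper_width: 51.4
gripper_force: 0.0
time: 2.15
ee_pos: [496.2, -350.0, 206.6]
tcp_rot: [0.154, 0.988, 0.0, -0.0]
ft_force: [-0.2, 0.2, 0.2]
gripper_width: 51.4
gripper_force: 0.0
time: 3.07
ee_pos: [495.8, -348.0, 206.8]
tcp_rot: [0.731, 0.682, -0.0, -0.0]
ft_force: [-0.3, 0.6, 0.2]
gripper_width: 51.1
gripper_force: 0.0
3.1167 [ 495.8 -348.   206.9] F [-0.   0.2 -0.2] w 51.1 0.0 
 [[ 0.076  0.997 -0.001]
 [ 0.997 -0.076  0.001]
 [ 0.001 -0.001 -1.   ]] [-0.81  0.27  1.55  0.    1.32 -0.73]
tool shift cm [-1.000e-02  3.000e-02  1.829e+01]
blob 320 173 16.6 381.5 [[ 498.2 -350.    24. ]]
[[317.13203458 171.15954589]
 [220.54763895 166.42123868]]
```

View pics/d.png

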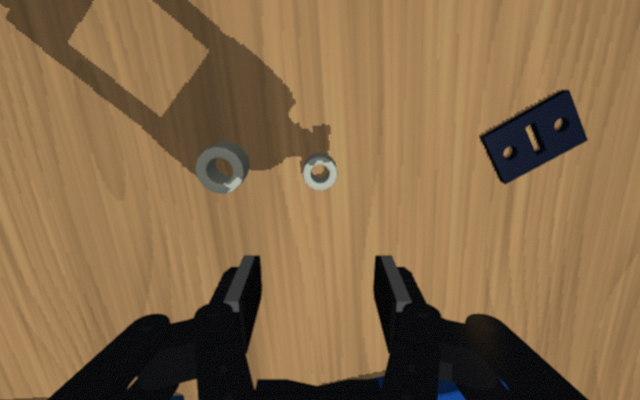

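The wrist picture shows the small ring at (320,172) with the larger ring off to the left at (222,167), so the fingers clear it. I go down and grip.

```bash
python3 -m handwheel '[[-0.13,0.22,3.4,0,0,0,0.2],[0,0,3.4,0,0,0,0.2],[0,0,3.4,0,0,0,0.2],[0,0,3.4,0,0,0,0.2],[0,0,3.4,0,0,0,0.2],[0,0,2.4,0,0,0,0.2],[0,0,1,0,0,0,0.2],[0,0,0,0,0,0,0.2],[0,0,0,0,0,0,-0.4],[0,0,0,0,0,0,-0.4],[0,0,0,0,0,0,-0.4],[0,0,0,0,0,0,-0.4],[0,0,0,0,0,0,-0.4]]'
python3 - <<'E'
from h import *
st()
E
```

```text
time: 4.2
ee_pos: [499.1, -350.6, 5.2]
tcp_rot: [0.729, 0.685, 0.0, 0.002]
ft_force: [-0.7, 0.9, 6.2]
gripper_width: 31.3
gripper_force: 60.0
4.2 [ 499.1 -350.6    5.2] F [-0.7  0.9  6.2] w 31.3 59.965333496984385 
 [[ 0.062  0.998  0.002]
 [ 0.998 -0.062 -0.002]
 [-0.002  0.002 -1.   ]] [-0.81  0.54  1.64 -0.    0.96 -0.74]
```

```bash
python3 -m handwheel '[[0,0,-1,0,0,0,-0.4],[0,0,-3,0,0,0,-0.4],[0,0,-4,0,0,0,-0.4],[0,0,-4,0,0,0,-0.4],[0,0,-4,0,0,0,-0.4],[0,0,-4,0,0,0,-0.4],[0,0,0,0,0,0,-0.4]]'
python3 - <<'E'
from h import *
q,Rm=st()
c=snap('wrist'); a=snap('scene')
p=proj(a,q['ee_pos'])[0].astype(int); print(p)
A=cv2.resize(c['img'][150:390,160:480,::-1],(640,480)); B=cv2.resize(a['img'][p[1]-40:p[1]+40,p[0]-40:p[0]+40,::-1],(160,160))
B=cv2.resize(a['img'][max(p[1]-60,0):p[1]+20,p[0]-40:p[0]+40,::-1],(160,160)); o=np.zeros((480,800,3),np.uint8); o[:,:640]=A; o[:160,640:]=B; cv2.imwrite('pics/e.png',o)
E
```

```text
time: 4.78
ee_pos: [501.7, -353.0, 214.5]
tcp_rot: [0.729, 0.685, 0.0, 0.008]
ft_force: [0.9, -1.1, 0.5]
gripper_width: 31.2
gripper_force: 59.5
4.7833 [ 501.7 -353.   214.5] F [ 0.9 -1.1  0.5] w 31.2 59.479697209644655 
 [[ 0.062  0.998  0.011]
 [ 0.998 -0.062 -0.012]
 [-0.011  0.012 -1.   ]] [-0.81  0.27  1.54  0.    1.32 -0.74]
[169 190]
```

View pics/e.png

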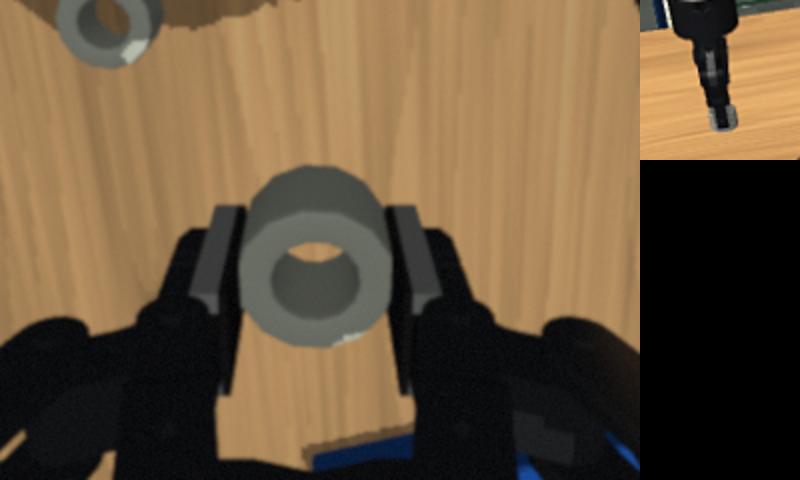

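The bushing is held squarely between the pads (crop centre (316,279)). I now locate the tray and stud roughly from the first top picture and compute the shift.

Run:
```python
from h import *
import pickle
a,b,c=pickle.load(open('first.pkl','rb'))
C=ray(b,[(185.3,187.9),(210,188.7),(180,251),(205.8,252.4)],34)
print(C.round(1),C.mean(0)); print('stud',ray(b,(195.3,234.7),42)); print('pull',ray(b,[(192.5,265)],30))
x=(C[0]+C[1]-C[2]-C[3]);print('yaw',np.degrees(np.arctan2(x[1],x[0])))
s=snap('wrist');q,Rm=st();g=ray(s,[(318,290)],q['ee_pos'][2]+18.8)[0];print('bushing in tool',Rm.T@(g-q['ee_pos']))
to([ray(b,(195.3,234.7),42)[0][0],ray(b,(195.3,234.7),42)[0][1],200])
```

```text
[[576.4 357.9  34. ]
 [572.4 291.6  34. ]
 [411.  367.3  34. ]
 [406.  299.7  34. ]] [491.4276459  329.12611671  34.        ]
stud [[451.5370797  325.42200779  42.        ]]
pull [[374.5969543  335.12791841  30.        ]]
yaw -3.018428136607456
4.9333 [ 498.2 -349.6  204.3] F [-0.  -0.  -1.2] w 31.5 59.47319878734561 
 [[ 0.063  0.998  0.001]
 [ 0.998 -0.063 -0.001]
 [-0.001  0.001 -1.   ]] [-0.81  0.28  1.55 -0.    1.32 -0.74]
bushing in tool [ -2.54146381   1.73138452 -18.79545481]
4.9333 [ 498.2 -349.6  204.3] F [-0.  -0.  -1.2] w 31.5 59.47319878734561 
 [[ 0.063  0.998  0.001]
 [ 0.998 -0.063 -0.001]
 [-0.001  0.001 -1.   ]] [-0.81  0.28  1.55 -0.    1.32 -0.74]
tool shift cm [67.08 -8.88  0.35]
```

```bash
python3 -m handwheel '[[2,-0.26,0,0,0,0,-0.4],[3.94,-0.52,0,0,0,0,-0.4],[3.94,-0.52,0,0,0,0,-0.4],[3.94,-0.52,0,0,0,0,-0.4],[3.94,-0.52,0,0,0,0,-0.4],[3.94,-0.52,0,0,0,0,-0.4],[3.94,-0.52,0,0,0,0,-0.4],[3.94,-0.52,0,0,0,0,-0.4],[3.94,-0.52,0,0,0,0,-0.4],[3.94,-0.52,0,0,0,0,-0.4],[3.94,-0.52,0,0,0,0,-0.4],[3.94,-0.52,0,0,0,0,-0.4],[3.94,-0.52,0,0,0,0,-0.4],[3.94,-0.52,0,0,0,0,-0.4],[3.94,-0.52,0,0,0,0,-0.4],[3.94,-0.52,0,0,0,0,-0.4],[3.94,-0.52,0,0,0,0,-0.4],[2,-0.26,0,0,0,0,-0.4],[0,0,0,0,0,0,-0.4],[0,0,0,0,0,0,-0.4]]'
python3 - <<'E'
from h import *
q,Rm=st(); c=snap('wrist','f.png'); print(proj(c,[[451.5,325.4,42]]))
E
```

```text
time: 6.6
ee_pos: [450.2, 325.3, 201.1]
tcp_rot: [0.728, 0.686, -0.002, -0.001]
ft_force: [-0.9, -0.5, -0.3]
gripper_width: 31.1
gripper_force: 59.5
6.6 [450.2 325.3 201.1] F [-0.9 -0.5 -0.3] w 31.1 59.47649881050893 
 [[ 0.06   0.998 -0.004]
 [ 0.998 -0.06  -0.002]
 [-0.002 -0.004 -1.   ]] [ 0.41  0.17  1.68 -0.    1.29  0.47]
[[318.86280049 176.91131753]]
```

View pics/f.png

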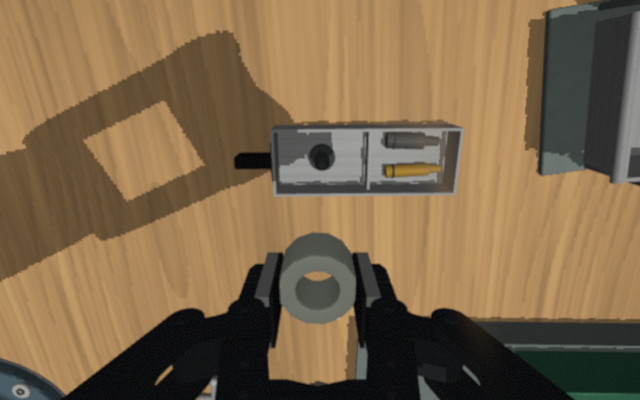

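The wrist view shows the tray rim corners at (273,128), (462,127), (459,194) and (275,195), and the stud at about (321,157). That puts the stud at larger y than my rough estimate, so I re-measure it here.

Run:
```python
from h import *
import pickle
q,Rm=st(); s=snap('wrist')
C=ray(s,[(273,128),(462,127),(459,194),(275,195)],34);print(C.round(1),C.mean(0))
x=C[1]+C[2]-C[0]-C[3];yaw=np.arctan2(x[1],x[0]);print('yaw',np.degrees(yaw))
u=np.array([np.cos(yaw),np.sin(yaw)]); print('stud from rim',C.mean(0)[:2]-39.5*u)
print('cand',ray(s,[(321,158)],8),ray(s,[(321,150)],42))
c=C.mean(0).copy(); p=[[*(c[:2]-39.5*u),z] for z in (2.5,8.5,32,42)]; print(proj(s,p))
cr=cv2.resize(s['img'][115:210,225:475,::-1],None,fx=3.2,fy=3.2,interpolation=cv2.INTER_CUBIC)
a=snap('scene'); b=snap('top')
for P in p: print(P[2],proj(a,P),proj(b,P))
A=cv2.resize(a['img'][170:230,375:435,::-1],(290,290),interpolation=cv2.INTER_CUBIC)
o=np.zeros((600,800,3),np.uint8);o[:304]=cr;o[305:595,:290]=A
cv2.imwrite('pics/g.png',o)
```

```text
6.65 [450.7 324.3 201.4] F [ 0.1  0.1 -0.6] w 31.1 59.477922205333016 
 [[ 0.062  0.998 -0.003]
 [ 0.998 -0.062 -0.002]
 [-0.002 -0.003 -1.   ]] [ 0.41  0.17  1.68 -0.    1.29  0.47]
[[414.3 369.2  34. ]
 [580.1 359.8  34. ]
 [581.7 297.7  34. ]
 [409.8 307.2  34. ]] [496.46974398 333.48278692  34.        ]
yaw -3.1939891342953213
stud from rim [457.03110269 335.68359889]
cand [[454.77043167 334.23386447   8.        ]] [[455.37593551 348.60081105  42.        ]]
[[323.14586916 155.26682184]
 [323.22385892 156.51187789]
 [323.55612924 161.81623125]
 [323.71204608 164.30521176]]
2.5 [[398.81261407 201.06081451]] [[196.23714189 233.65696152]]
8.5 [[398.99214213 199.48899443]] [[195.52855564 233.50934631]]
32 [[399.70104094 193.26653999]] [[192.67092697 232.91364847]]
42 [[400.00549079 190.58637312]] [[191.41354867 232.65134018]]
```

View pics/g.png

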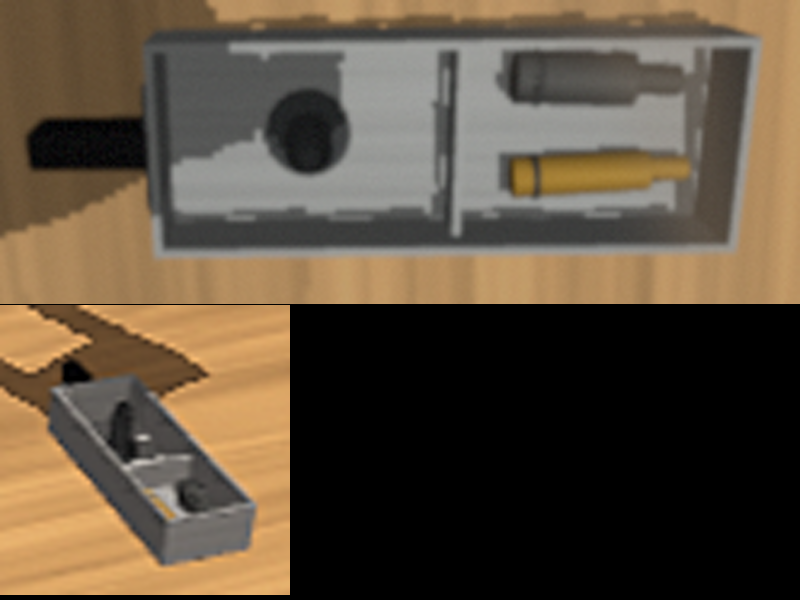

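The crop shows the stud collar centred at full-image (321,156), with the cone tip at about (321,162). So the stud is at roughly (455, 335.5). I go to just above its tip.

```bash
python3 -m handwheel '[[0.6,0.15,2,0,0,0,-0.4],[0.6,0.15,3.5,0,0,0,-0.4],[0,0,3.5,0,0,0,-0.4],[0,0,3,0,0,0,-0.4],[0,0,1.5,0,0,0,-0.4],[0,0,0,0,0,0,-0.4],[0,0,0,0,0,0,-0.4],[0,0,0,0,0,0,-0.4]]'
python3 - <<'E'
from h import *
q,Rm=st(); s=snap('wrist'); a=snap('scene')
W=cv2.resize(s['img'][190:390,200:440,::-1],(480,400),interpolation=cv2.INTER_CUBIC)
A=cv2.resize(a['img'][145:225,365:430,::-1],(316,390),interpolation=cv2.INTER_CUBIC)
o=np.zeros((400,800,3),np.uint8);o[:,:480]=W;o[:390,482:798]=A;cv2.imwrite('pics/i.png',o)
E
```

```text
time: 7.47
ee_pos: [457.1, 336.6, 69.8]
tcp_rot: [0.729, 0.684, 0.001, 0.0]
ft_force: [0.2, 0.6, -0.3]
gripper_width: 31.5
gripper_force: 59.5
7.4667 [457.1 336.6  69.8] F [ 0.2  0.6 -0.3] w 31.5 59.479820341657614 
 [[ 0.064  0.998  0.002]
 [ 0.998 -0.064  0.001]
 [ 0.001  0.002 -1.   ]] [ 0.43  0.36  1.74 -0.    1.04  0.49]
```

View pics/i.png

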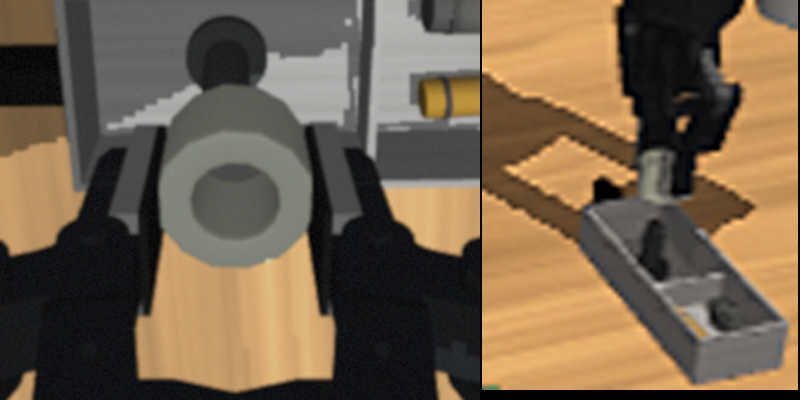

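Crop: bushing top centre at (236,200), stud collar centre at (227,55). Both are in one view, so I take the offset from it.

Run:
```python
from h import *
q,Rm=st(); s=snap('wrist'); z=q['ee_pos'][2]
bt=ray(s,[(200+236/2,190+200/2)],z+18.8)[0]; bb=ray(s,[(200+235/2,190+150/2)],z-5.2)[0]
sc=ray(s,[(200+227/2,190+55/2)],8.5)[0]
print(bt,bb,sc,'move tool cm',Rm.T@(sc-bt)/10)
a=snap('scene'); print('scene stud tip',ray(a,[(365+174/4.86,145+222/4.86)],42),'bush bottom centre',ray(a,[(365+174/4.86,145+197/4.86)],z-5.2))
```

```text
7.5667 [457.3 337.1  70.4] F [-0.2 -0.4  0.6] w 31.5 59.4792258225425 
 [[ 0.063  0.998  0.003]
 [ 0.998 -0.063  0.002]
 [ 0.002  0.003 -1.   ]] [ 0.43  0.36  1.74 -0.    1.04  0.49]
[457.94620847 337.0600449   89.20608983] [457.71491074 335.23819372  65.20608983] [455.53246972 337.43063062   8.5       ] move tool cm [ 7.81286348e-03 -2.69753670e-01  8.06979157e+00]
scene stud tip [[458.4354408  337.79488095  42.        ]] bush bottom centre [[463.97702785 332.04469245  65.20608983]]
```

```bash
python3 -m handwheel '[[0.05,-0.25,1,0,0,0,-0.4],[0,0,1,0,0,0,-0.4],[0,0,0.8,0,0,0,-0.4],[0,0,0.6,0,0,0,-0.4],[0,0,0,0,0,0,-0.4],[0,0,0,0,0,0,-0.4]]'; python3 -m handwheel '[[0,0,0.5,0,0,0,-0.4],[0,0,0.5,0,0,0,-0.4],[0,0,0.5,0,0,0,-0.4],[0,0,0.3,0,0,0,-0.4],[0,0,0,0,0,0,-0.4],[0,0,0,0,0,0,-0.4]]'
```

```text
time: 8.17
ee_pos: [452.7, 337.2, 33.4]
tcp_rot: [0.729, 0.685, -0.001, -0.0]
ft_force: [-0.3, 0.3, 0.0]
gripper_width: 31.2
gripper_force: 59.6
time: 8.67
ee_pos: [453.0, 337.3, 16.0]
tcp_rot: [0.729, 0.685, -0.0, -0.0]
ft_force: [-0.5, 0.3, 0.1]
gripper_width: 31.1
gripper_force: 59.6
```

```bash
python3 -m handwheel '[[0,0,0.15,0,0,0,-0.4],[0,0,0,0,0,0,-0.4],[0,0,0,0,0,0,0.1],[0,0,0,0,0,0,0.1],[0,0,0,0,0,0,0.1],[0,0,0,0,0,0,0.1],[0,0,-2,0,0,0,0.1],[0,0,-4,0,0,0,0.1],[0,0,-4,0,0,0,0.1],[0,0,-4,0,0,0,0.1],[0,0,-2,0,0,0,0.1],[0,0,0,0,0,0,0.1],[0,0,0,0,0,0,0.1]]'
python3 - <<'E'
from h import *
q,Rm=st(); s=snap('wrist','j.png')
E
```

```text
time: 9.75
ee_pos: [454.1, 337.9, 176.5]
tcp_rot: [0.729, 0.685, 0.002, 0.001]
ft_force: [-0.4, 0.4, -0.5]
gripper_width: 47.2
gripper_force: 0.0
9.75 [454.1 337.9 176.5] F [-0.4  0.4 -0.5] w 47.2 0.0 
 [[ 0.063  0.998  0.003]
 [ 0.998 -0.063  0.002]
 [ 0.002  0.003 -1.   ]] [0.43 0.21 1.68 0.   1.24 0.49]
```

View pics/j.png

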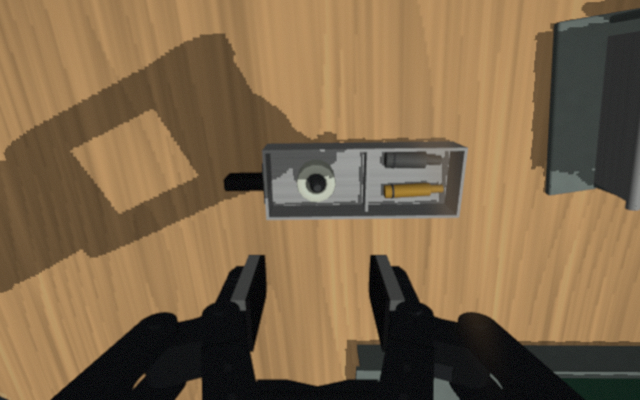

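The bushing sits flat in the tray around the stud at (316,183), and both punches lie in the rear compartment. Next I compute the tray grip and the bay pose.

Run:
```python
from h import *
import pickle
a,b,c=pickle.load(open('first.pkl','rb'))
f=lambda x,y:(262+x*108/418,80+y*155/600)
L=ray(b,[f(22,568),f(385,582)],40); T=ray(b,[f(55,30),f(392,40),f(42,290),f(387,303)],93)
Q=ray(b,[f(208,373),f(322,375)],70)
print(L.round(1),'\n',T.round(1),'\n',Q.round(1))
g=lambda v:np.degrees(np.arctan2(v[1],v[0])).round(2)
print('yaws',g(T[0]-T[2]),g(T[1]-T[3]),g(T[0]-T[1])-90,g(L[0]-L[1])-90,g(T[2]-T[3])-90,g(Q[0]-Q[1])-90)
s=snap('wrist'); C=ray(s,[(265,146),(466,146),(461,217),(267,218)],34); print(C.mean(0),g(C[1]+C[2]-C[0]-C[3]))
```

```text
[[ 467.6  138.8   40. ]
 [ 451.7 -101.7   40. ]] 
 [[ 823.5  108.5   93. ]
 [ 810.5 -117.6   93. ]
 [ 642.7  118.1   93. ]
 [ 628.  -104.9   93. ]] 
 [[589.8  12.   70. ]
 [586.5 -62.9  70. ]]
yaws -3.05 -3.99 -3.2900000000000063 -3.780000000000001 -3.760000000000005 -2.549999999999997
[493.44204436 335.00668397  34.        ] -3.44
```

```bash
python3 -m handwheel '[[0,0,0,0,0,-6.96,1],[0,0,0,0,0,-6.96,1],[0,0,0,0,0,-6.96,1],[0,0,0,0,0,-6.96,1],[0,0,0,0,0,-6.96,1],[0,0,0,0,0,-6.96,1],[0,0,0,0,0,-6.96,1],[0,0,0,0,0,-6.96,1],[0,0,0,0,0,-6.96,1],[0,0,0,0,0,-6.96,1],[0,0,0,0,0,-6.96,1],[0,0,0,0,0,-6.96,1],[0,0,0,0,0,-6.96,1],[0,0,0,0,0,0,1],[0,0,0,0,0,0,1]]'
python3 - <<'E'
from h import *
to([498.5,334.5,9])
E
```

```text
time: 11.1
ee_pos: [452.2, 336.9, 172.9]
tcp_rot: [0.029, 1.0, -0.001, -0.002]
ft_force: [0.5, 1.0, -0.1]
gripper_width: 85.5
gripper_force: 0.0
11.1 [452.2 336.9 172.9] F [ 0.5  1.  -0.1] w 85.5 0.0 
 [[-0.998  0.058 -0.003]
 [ 0.058  0.998 -0.001]
 [ 0.003 -0.002 -1.   ]] [ 0.43  0.22  1.69 -0.    1.24 -1.08]
tool shift cm [-4.68  0.05 16.38]
```

```bash
python3 -m handwheel '[[-1.56,0.02,2,0,0,0,1],[-1.56,0.02,3,0,0,0,1],[-1.56,0.01,3,0,0,0,1],[0,0,3,0,0,0,1],[0,0,2.7,0,0,0,1],[0,0,2,0,0,0,1],[0,0,1,0,0,0,1],[0,0,0,0,0,0,1],[0,0,0,0,0,0,0.2],[0,0,0,0,0,0,0.2],[0,0,0,0,0,0,0.2],[0,0,0,0,0,0,0.2],[0,0,0,0,0,0,0.2]]'
python3 - <<'E'
from h import *
q,Rm=st()
E
```

```text
time: 12.18
ee_pos: [501.4, 335.9, 9.8]
tcp_rot: [0.027, 1.0, 0.001, 0.002]
ft_force: [0.5, -1.3, 7.5]
gripper_width: 60.7
gripper_force: 68.8
12.1833 [501.4 335.9   9.8] F [ 0.5 -1.3  7.5] w 60.7 68.75108599662781 
 [[-0.999  0.055  0.003]
 [ 0.055  0.999  0.001]
 [-0.003  0.001 -1.   ]] [ 0.39  0.52  1.66 -0.    0.96 -1.12]
```

```bash
python3 -m handwheel '[[0,0,-0.3,0,0,0,0.2],[0,0,-0.7,0,0,0,0.2],[0,0,-1.2,0,0,0,0.2],[0,0,-1.8,0,0,0,0.2],[0,0,-2.2,0,0,0,0.2],[0,0,-2.2,0,0,0,0.2],[0,0,-2,0,0,0,0.2],[0,0,-1.5,0,0,0,0.2],[0,0,-0.8,0,0,0,0.2],[0,0,-0.3,0,0,0,0.2],[0,0,0,0,0,0,0.2]]'
python3 -m handwheel '[[-0.14,-0.5,0,0,0,0,0.2],[-0.28,-1,0,0,0,0,0.2],[-0.42,-1.5,0,0,0,0,0.2],[-0.56,-2,0,0,0,0,0.2],[-0.67,-2.4,0,0,0,0,0.2],[-0.67,-2.4,0,0,0,0,0.2],[-0.67,-2.4,0,0,0,0,0.2],[-0.67,-2.4,0,0,0,0,0.2],[-0.67,-2.4,0,0,0,0,0.2],[-0.67,-2.4,0,0,0,0,0.2],[-0.56,-2,0,0,0,0,0.2],[-0.42,-1.5,0,0,0,0,0.2],[-0.28,-1,0,0,0,0,0.2],[-0.14,-0.5,0,0,0,0,0.2],[0,0,0,0,0,0,0.2],[0,0,0,0,0,0,0.2],[0,0,0,0,0,0,0.2]]'
python3 - <<'E'
from h import *
q,Rm=st(); s=snap('wrist','k.png'); b=snap('top'); import pickle; pickle.dump((q,s,b),open('k.pkl','wb'))
A=cv2.resize(b['img'][80:235,230:370,::-1],(280,310),interpolation=cv2.INTER_CUBIC)
o=np.zeros((400,800,3),np.uint8);o[:,:520]=s['img'][:,60:580,::-1];o[:310,520:]=A;cv2.imwrite('pics/k.png',o)
E
```

```text
time: 13.1
ee_pos: [500.0, 335.4, 138.3]
tcp_rot: [0.027, 1.0, 0.0, 0.0]
ft_force: [-0.9, 0.7, -8.3]
gripper_width: 60.4
gripper_force: 67.2
time: 14.52
ee_pos: [554.4, 88.9, 137.5]
tcp_rot: [0.027, 1.0, 0.0, -0.0]
ft_force: [0.6, 0.0, -6.2]
gripper_width: 60.6
gripper_force: 67.1
14.5167 [554.4  88.9 137.5] F [ 0.6  0.  -6.2] w 60.6 67.13958978652954 
 [[-0.999  0.054 -0.001]
 [ 0.054  0.999  0.   ]
 [ 0.001  0.    -1.   ]] [-0.05  0.25  1.72  0.    1.17 -1.57]
```

View pics/k.png

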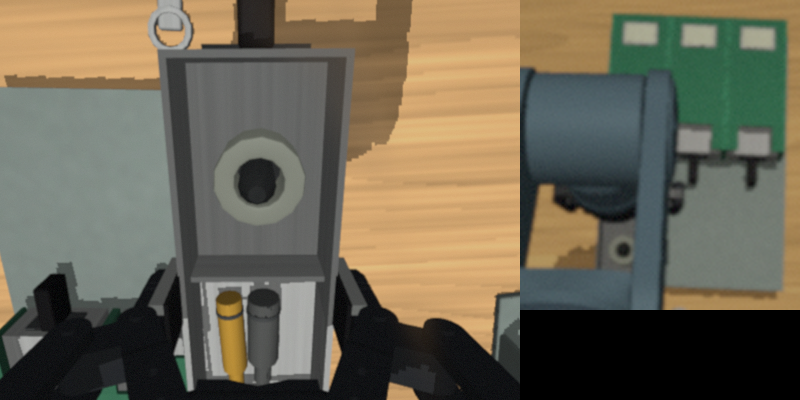

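The last picture shows the tray held level with the bushing on the stud at (257,180) and both punches in the rear. The ledge front edge is near row 88 at the left, and the middle pull's tip is at about full (112,285). I measure those edges numerically.

Run:
```python
from h import *
import pickle
q,s,b=pickle.load(open('k.pkl','rb')); hsv=cv2.cvtColor(s['img'],cv2.COLOR_RGB2HSV)
pts=[]
for c in range(80,210,20):
    g=s['img'][60:130,c,2].astype(float)-s['img'][60:130,c,0]; i=np.argmax(g>0)+60; pts.append((c,i))
print(pts); P=ray(s,pts,40); print(P.round(1))
m=(s['img'].max(2)<38).astype(np.uint8)
for r in range(252,330,4): 
    k=np.where(m[r,70:160])[0]; print(r,(k.min()+70,k.max()+70,len(k)) if len(k) else None, end=' ')
```

```text
[(80, np.int64(88)), (100, np.int64(89)), (120, np.int64(89)), (140, np.int64(89)), (160, np.int64(90)), (180, np.int64(90)), (200, np.int64(91))]
[[468.2 -63.4  40. ]
 [469.5 -50.5  40. ]
 [470.2 -37.4  40. ]
 [470.9 -24.2  40. ]
 [472.2 -11.2  40. ]
 [472.9   1.9  40. ]
 [474.2  15.   40. ]]
252 None 256 None 260 None 264 None 268 None 272 None 276 (np.int64(109), np.int64(124), 16) 280 (np.int64(105), np.int64(125), 21) 284 (np.int64(101), np.int64(125), 25) 288 (np.int64(96), np.int64(126), 31) 292 (np.int64(94), np.int64(127), 34) 296 (np.int64(95), np.int64(128), 34) 300 (np.int64(95), np.int64(128), 34) 304 (np.int64(97), np.int64(129), 33) 308 (np.int64(97), np.int64(130), 34) 312 (np.int64(82), np.int64(132), 37) 316 (np.int64(97), np.int64(144), 48) 320 (np.int64(73), np.int64(148), 56) 324 (np.int64(71), np.int64(150), 62) 328 (np.int64(97), np.int64(159), 61)
```

My crop's vertical scale was 4, not 3.87, so I recompute the bay from the first top view and add the wrist readings.

Run:
```python
from h import *
import pickle
a,b,c=pickle.load(open('first.pkl','rb')); q,s,_=pickle.load(open('k.pkl','rb'))
f=lambda x,y:(262+x*108/418,80+y/4)
L=ray(b,[f(22,566),f(385,580)],40); T=ray(b,[f(55,30),f(392,40),f(42,290),f(387,303)],93)
Q=ray(b,[f(208,373),f(322,375)],70)
for n,v in zip('LTQ',(L,T,Q)): print(n,v.round(1).tolist())
g=lambda v:np.degrees(np.arctan2(v[1],v[0])).round(2)
print('yaws',g(T[0]-T[2]),g(T[1]-T[3]),g(T[0]-T[1])-90,g(L[0]-L[1])-90,g(T[2]-T[3])-90)
print('wrist pull tip top edge', ray(s,[(96,288),(126,288),(95,300),(128,300)],70).round(1),ray(s,[(109,276),(124,276)],70).round(1))
# sub-pixel ledge left edge / cabinet left edge from top (first)
m=b['img'].astype(int)
for r in (170,190,210):
    d=m[r,255:380,2]-m[r,255:380,0]; k=np.where(d>0)[0]; print(r,ray(b,[(255+k[0]-.5,r),(255+k[-1]+.5,r)],40).round(1).tolist())
for r in (100,120,140):
    d=m[r,255:380,1]-m[r,255:380,0]; k=np.where(d>15)[0]; print(r,ray(b,[(255+k[0]-.5,r),(255+k[-1]+.5,r)],93).round(1).tolist())
```

```text
L [[481.1, 138.7, 40.0], [465.4, -102.3, 40.0]]
T [[824.2, 108.5, 93.0], [811.4, -117.7, 93.0], [648.9, 118.1, 93.0], [634.6, -105.2, 93.0]]
Q [[597.9, 11.8, 70.0], [594.6, -63.2, 70.0]]
yaws -3.13 -4.03 -3.230000000000004 -3.7099999999999937 -3.6899999999999977
wrist pull tip top edge [[600.5 -68.8  70. ]
 [601.6 -48.   70. ]
 [610.1 -72.   70. ]
 [611.4 -48.8  70. ]] [[591.6 -57.5  70. ]
 [592.1 -47.2  70. ]]
170 [[616.6, 119.9, 40.0], [610.8, -96.1, 40.0]]
190 [[563.3, 130.8, 40.0], [557.4, -88.4, 40.0]]
210 [[510.5, 123.4, 40.0], [505.4, -65.3, 40.0]]
100 [[789.4, 110.5, 93.0], [783.6, -114.2, 93.0]]
120 [[734.9, 115.9, 93.0], [729.0, -111.3, 93.0]]
140 [[681.7, 118.8, 93.0], [675.7, -108.6, 93.0]]
```

Now the readings agree: the left bay's mouth is near x 647 and its axis is at y≈90 at tray-centre x 557, yaw -3.6°. I adjust and lower.

```bash
python3 -m handwheel '[[-0.3,0.03,0,0,0,0.25,0.2],[-0.4,0.04,0.5,0,0,0.25,0.2],[-0.3,0.04,1,0,0,0,0.2],[0,0,1.5,0,0,0,0.2],[0,0,1.7,0,0,0,0.2],[0,0,1.5,0,0,0,0.2],[0,0,1,0,0,0,0.2],[0,0,0.6,0,0,0,0.2],[0,0,0.3,0,0,0,0.2],[0,0,0,0,0,0,0.2],[0,0,0,0,0,0,0.2]]'; python3 -m handwheel '[[0,0,0.2,0,0,0,0.2],[0,0,0.2,0,0,0,0.2],[0,0,0,0,0,0,0.2],[0,0,0,0,0,0,0.2]]'
```

```text
time: 15.53
ee_pos: [565.4, 88.5, 57.3]
tcp_rot: [0.032, 1.0, -0.0, 0.0]
ft_force: [0.0, 0.4, -6.6]
gripper_width: 60.7
gripper_force: 67.2
time: 15.87
ee_pos: [564.9, 88.6, 53.0]
tcp_rot: [0.032, 1.0, -0.0, 0.0]
ft_force: [0.2, -0.5, -6.6]
gripper_width: 60.8
gripper_force: 67.2
```

```bash
python3 -m handwheel '[[0,0.08,0.15,0,0,0,0.2],[0,0,0.1,0,0,0,0.2],[0,0,0,0,0,0,0.2],[0,0,0,0,0,0,0.2]]'; python3 -m handwheel '[[0,0,0.1,0,0,0,0.2],[0,0,0.1,0,0,0,0.2],[0,0,0,0,0,0,0.2],[0,0,0,0,0,0,0.2]]'
```

```text
time: 16.2
ee_pos: [564.8, 89.4, 50.2]
tcp_rot: [0.031, 1.0, -0.0, -0.0]
ft_force: [0.2, -0.3, -6.9]
gripper_width: 60.7
gripper_force: 67.2
time: 16.53
ee_pos: [565.1, 89.4, 49.8]
tcp_rot: [0.031, 1.0, -0.0, 0.0]
ft_force: [-5.3, -1.6, 6.9]
gripper_width: 61.0
gripper_force: 68.7
```

```bash
python3 -m handwheel '[[0,0,-0.1,0,0,0,0.2],[0,0,0,0,0,0,1],[0,0,0,0,0,0,1],[0,0,0,0,0,0,1],[0,0,0,0,0,0,1],[0,0,0,0,0,0,1],[0,0,-1,0,0,0,1],[0,0,-3,0,0,0,1],[2.5,0,-3,0,0,0,1],[3,0,-3,0,0,0,1],[3,0,-3,0,0,0,1],[2,0,-1.5,0,0,0,1],[0,0,0,0,0,0,1],[0,0,0,0,0,0,1],[0,0,0,0,0,0,1]]'
python3 - <<'E'
from h import *
import pickle
q,Rm=st(); s=snap('wrist'); pickle.dump((q,s),open('m.pkl','wb'))
im=s['img'].astype(int)
print('exp',proj(s,[[647,84.5,40],[472,95,74],[642,115.5,74],[642,53.5,74],[480,132,40],[646,118,93],[560,90,74],[452,96,70],[600,13,70]]).round(0).tolist())
small=cv2.resize(s['img'],(80,34),interpolation=cv2.INTER_AREA).astype(int)
for r in small:
    print(''.join('g' if p[1]>p[0]+12 and p[1]>p[2]+5 else 'w' if p[0]>p[2]+25 else '#' if p.max()<45 else '+' if p.max()<90 else 'o' if p.max()<150 else 'O' for p in r))
E
```

```text
time: 17.78
ee_pos: [461.6, 95.8, 193.5]
tcp_rot: [0.032, 1.0, -0.0, 0.001]
ft_force: [0.4, -0.5, -0.0]
gripper_width: 85.1
gripper_force: 0.0
17.7833 [461.6  95.8 193.5] F [ 0.4 -0.5 -0. ] w 85.1 0.0 
 [[-0.998  0.063  0.001]
 [ 0.063  0.998 -0.   ]
 [-0.001 -0.    -1.   ]] [-0.05 -0.02  1.9  -0.    1.26 -1.56]
exp [[318.0, 350.0], [318.0, 203.0], [351.0, 370.0], [286.0, 373.0], [360.0, 197.0], [355.0, 390.0], [319.0, 298.0], [318.0, 178.0], [239.0, 336.0]]
wwwwwwwwwwwwwwwwwwwwwwwwwwwwwwoowwwwwwwwwwwwwwwwwwwwwwwwwwwwwwwwwwwwwwwwwwwwwwww
wwwwwwwwwwwwwwwwwwwwwwwwwwwwwwoowwwwwwwwwwwwwwwwwwwwwwwwwwwwwwwwwwwwwwwwwwwwwwww
wwwwwwwwwwwwwwwwwwwwwwwwwwwwwwoowwwwwwwwwwwwwwwwwwwwwwwwwwwwwwwwwwwwwwwwwwwwwwww
wwwwwwwwwwwwwwwwwwwwwwwwwwwwwwoowwwwwwwwwwwwwwwwwwwwwwwwwwwwwwwwwwwwwwwwwwwwwwww
wwwwwwwwwwwwwwwwwwwwwwwwwwwwwwoowwwwwwwwwwwwwwwwwwwwwwwwwwwwwwwwwwwwwwwwwwwwwwww
wwwwwwwwwwwwwwwwwwwwwwwwwwwwwwoowwwwwwwwwwwwwwwwwwwwwwwwwwwwwwwwwwwwwwwwwwwwwwww
wwwwwwwwwwwwwwwwwwwwwwwwwwwwwwoowwwwwwwwwwwwwwwwwwwwwwwwwwwwwwwwwwwwwwwwwwwwwwww
wwwwwwwwwwwwwwwwwwwwwwwwwwwwwwoowwwwwwwwwwwwwwwwwwwwwwwwwwwwwwwwwwwwww
[... 1416 characters left out ...]
ooooooooooo++oooowwwwwww####++wwwwwwwwwwwwwwwwwwwwww
wwwwwwwwwwwwwwwoooo+#++####ooooooooooww++oooowwwwwww+####+++wwwwwwwwwwwwwwwwwwww
wwwwwwwwwwwwwwwwo+###+####+ooo+ooooooww++oooowwwwwwww####++#+wwwwwwwwwwww+++++++
wwwwwwwwwwwwwwww##########ooo##+oooooww++oooowwwwwwwww#########+o+++##++++++++++
wwwwwww#####w+###########++++##++++o++w++++o+wwwwwwwww###################+++++++
wwwwww###################g++#####++++++++++++wwwwwwwwww###################++++++
wwww######################++####++#++++++++++wwwwwwwww######################++++
#ww########################ooooo#######++####++wwwwww########################+++
############################oo+#################wwww##########################+o
```

Run:
```python
from h import *
import pickle
q,s=pickle.load(open('m.pkl','rb')); im=s['img'].astype(int); d=im[...,0]-im[...,2]
E=[]
for r in range(210,330,10):
    row=d[r,330:400]; k=np.where(row>30)[0]
    k=[i for i in k if (row[i:i+8]>30).all()]; E.append((330+k[0]-.5,r))
P=ray(s,E,40); print(np.c_[E,P[:,:2]].round(1).tolist())
f=np.polyfit(P[:,0],P[:,1],1); print('edge slope deg',np.degrees(np.arctan(f[0])),'edge y at 565',np.polyval(f,565),' at 565 minus38', np.polyval(f,565)-38.08)
for r in range(156,196,4):
    k=np.where(im[r,290:350].max(1)<60)[0]+290
    if len(k): print(r,k.min(),k.max(),ray(s,[(k.min()-.5,r),(k.max()+.5,r)],70)[:,:2].round(1).tolist())
```

```text
[[367.5, 210.0, 493.2, 138.8], [367.5, 220.0, 503.0, 138.7], [366.5, 230.0, 513.0, 137.6], [366.5, 240.0, 523.2, 137.4], [365.5, 250.0, 533.5, 136.3], [364.5, 260.0, 544.1, 135.1], [364.5, 270.0, 554.9, 134.9], [363.5, 280.0, 566.0, 133.7], [363.5, 290.0, 577.3, 133.5], [362.5, 300.0, 588.7, 132.2], [362.5, 310.0, 600.5, 132.0], [361.5, 320.0, 612.5, 130.7]]
edge slope deg -3.9734700952207374 edge y at 565 134.08539740045018  at 565 minus38 96.00539740045018
156 311 322 [[434.2, 91.6], [434.8, 100.9]]
160 310 323 [[437.3, 90.6], [438.0, 101.5]]
164 310 323 [[440.5, 90.4], [441.2, 101.3]]
168 309 323 [[443.6, 89.4], [444.4, 101.1]]
172 309 323 [[446.8, 89.1], [447.6, 100.9]]
176 310 323 [[450.1, 89.7], [450.8, 100.7]]
180 310 323 [[453.4, 89.5], [454.1, 100.5]]
184 310 323 [[456.7, 89.2], [457.4, 100.3]]
188 310 323 [[460.0, 89.0], [460.7, 100.2]]
192 310 323 [[463.4, 88.7], [464.1, 100.0]]
```

The tray stands in front of the bay and is aligned within about a millimetre (tray axis 89.3 against bay axis 89.6 at x=565). I now take the pull from above.

```bash
python3 -m handwheel '[[0.43,0,2,0,0,0,0],[0.43,0,3,0,0,0,0],[0,0,3,0,0,0,0],[0,0,3,0,0,0,0],[0,0,2,0,0,0,0],[0,0,1,0,0,0,0],[0,0,0.3,0,0,0,0],[0,0,0,0,0,0,0],[0,0,0,0,0,0,0]]'; python3 -m handwheel '[[0,0,0,0,0,0,-0.4],[0,0,0,0,0,0,-1],[0,0,0,0,0,0,-1],[0,0,0,0,0,0,-1],[0,0,0,0,0,0,-1],[0,0,0,0,0,0,-1],[0,0,0,0,0,0,-1]]'
```

```text
time: 18.58
ee_pos: [453.6, 96.3, 50.9]
tcp_rot: [0.032, 1.0, -0.0, 0.0]
ft_force: [-0.3, 0.4, 0.4]
gripper_width: 42.5
gripper_force: 0.0
time: 19.17
ee_pos: [453.7, 96.4, 51.6]
tcp_rot: [0.031, 1.0, -0.0, 0.001]
ft_force: [-1.0, -0.2, 6.9]
gripper_width: 10.3
gripper_force: 60.1
```

```bash
python3 -m handwheel '[[-0.3,0,0,0,0,0,-1],[-0.6,0,0,0,0,0,-1],[-0.8,0,0,0,0,0,-1],[-0.8,0,0,0,0,0,-1],[-0.8,0,0,0,0,0,-1],[-0.6,0,0,0,0,0,-1],[-0.3,0,0,0,0,0,-1],[0,0,0,0,0,0,-1]]'; python3 -m handwheel '[[-0.4,0,0,0,0,0,-1],[-0.8,0,0,0,0,0,-1],[-0.8,0,0,0,0,0,-1],[-0.6,0,0,0,0,0,-1],[-0.2,0,0,0,0,0,-1],[0,0,0,0,0,0,-1]]'
```

```text
time: 19.83
ee_pos: [494.5, 94.0, 51.6]
tcp_rot: [0.031, 1.0, 0.0, -0.0]
ft_force: [-6.0, 0.4, 10.2]
gripper_width: 10.5
gripper_force: 61.0
time: 20.33
ee_pos: [522.4, 92.2, 51.6]
tcp_rot: [0.031, 1.0, 0.0, -0.0]
ft_force: [-5.8, 0.3, 10.5]
gripper_width: 10.4
gripper_force: 60.8
```

```bash
python3 -m handwheel '[[-0.4,0,-0.05,0,0,0,-1],[-0.8,0,0,0,0,0,-1],[-0.8,0,0,0,0,0,-1],[-0.8,0,0,0,0,0,-1],[-0.8,0,0,0,0,0,-1],[-0.8,0,0,0,0,0,-1],[-0.4,0,0,0,0,0,-1],[0,0,0,0,0,0,-1]]'; python3 -m handwheel '[[-0.4,0,0,0,0,0,-1],[-0.8,0,0,0,0,0,-1],[-0.8,0,0,0,0,0,-1],[-0.6,0,0,0,0,0,-1],[-0.4,0,0,0,0,0,-1],[0,0,0,0,0,0,-1]]'
```

```text
time: 21.0
ee_pos: [571.0, 89.0, 51.6]
tcp_rot: [0.031, 1.0, 0.0, 0.0]
ft_force: [-2.1, -0.3, 5.1]
gripper_width: 10.6
gripper_force: 60.1
time: 21.5
ee_pos: [600.6, 87.2, 51.6]
tcp_rot: [0.031, 1.0, 0.0, 0.0]
ft_force: [-2.9, -0.5, 5.4]
gripper_width: 10.5
gripper_force: 60.2
```

```bash
python3 -m handwheel '[[-0.4,0,0,0,0,0,-1],[-0.6,0,0,0,0,0,-1],[-0.5,0,0,0,0,0,-1],[-0.3,0,0,0,0,0,-1],[0,0,0,0,0,0,-1]]'; for i in 1; do python3 -m handwheel '[[-0.2,0,0,0,0,0,-1],[-0.2,0,0,0,0,0,-1],[-0.1,0,0,0,0,0,-1],[0,0,0,0,0,0,-1]]'; done
```

```text
time: 21.92
ee_pos: [618.3, 86.1, 51.6]
tcp_rot: [0.031, 1.0, 0.0, -0.0]
ft_force: [-3.8, 0.8, 5.9]
gripper_width: 10.8
gripper_force: 60.3
time: 22.25
ee_pos: [622.5, 85.9, 51.6]
tcp_rot: [0.031, 1.0, 0.0, -0.001]
ft_force: [-7.0, 1.0, 7.6]
gripper_width: 10.7
gripper_force: 60.4
```

```bash
python3 -m handwheel '[[-0.15,0,0,0,0,0,-1],[-0.15,0,0,0,0,0,-1],[0,0,0,0,0,0,-1],[0,0,0,0,0,0,-1]]'; python3 -m handwheel '[[-0.15,0,0,0,0,0,-1],[-0.15,0,0,0,0,0,-1],[0,0,0,0,0,0,-1],[0,0,0,0,0,0,-1]]'
```

```text
time: 22.58
ee_pos: [625.6, 85.7, 51.6]
tcp_rot: [0.031, 1.0, 0.0, -0.001]
ft_force: [-6.1, 0.5, 7.0]
gripper_width: 10.5
gripper_force: 60.4
time: 22.92
ee_pos: [628.5, 85.5, 51.6]
tcp_rot: [0.031, 1.0, 0.0, -0.001]
ft_force: [-6.7, 0.9, 7.9]
gripper_width: 10.4
gripper_force: 60.4
```

```bash
python3 -m handwheel '[[-0.15,0,0,0,0,0,-1],[-0.15,0,0,0,0,0,-1],[0,0,0,0,0,0,-1],[0,0,0,0,0,0,-1]]'; python3 -m handwheel '[[-0.15,0,0,0,0,0,-1],[-0.1,0,0,0,0,0,-1],[0,0,0,0,0,0,-1],[0,0,0,0,0,0,-1]]'
```

```text
time: 23.25
ee_pos: [630.4, 85.5, 51.6]
tcp_rot: [0.031, 1.0, 0.0, -0.002]
ft_force: [-11.9, 0.9, 11.7]
gripper_width: 10.1
gripper_force: 61.0
time: 23.58
ee_pos: [630.4, 85.5, 51.6]
tcp_rot: [0.031, 1.0, -0.0, -0.005]
ft_force: [-21.0, 0.4, 20.9]
gripper_width: 10.6
gripper_force: 62.1
```

Stopped at x=630.4 with the force rising, as predicted for the back wall. I release and rise straight up.

```bash
python3 -m handwheel '[[0.2,0,0,0,0,0,-1],[0,0,0,0,0,0,0],[0,0,0,0,0,0,0],[0,0,0,0,0,0,0],[0,0,0,0,0,0,0],[0,0,-1,0,0,0,0],[0,0,-3,0,0,0,0],[1,0,-4,0,0,0,0],[3,0,-3,0,0,0,0],[4,0,-1,0,0,0,0],[4,0,0,0,0,0,0],[3,0,0,0,0,0,0],[0,0,0,0,0,0,0],[0,0,0,0,0,0,0],[0,0,0,0,0,0,0]]'
python3 - <<'E'
from h import *
q,Rm=st(); s=snap('wrist'); im=s['img'].astype(int)
# pull tips: left bay (home) vs neighbours, z=70
m=(im.max(2)<38).astype(np.uint8); n,l,S,C=cv2.connectedComponentsWithStats(m)
for i in range(1,n):
    if S[i,4]>60: print(S[i].tolist(), ray(s,[(S[i,0]+S[i,2]/2,S[i,1])],70).round(1).tolist())
print(proj(s,[[613,86.5,70],[609,10.5,70],[604,-65,70]]).round(0).tolist())
d=im[...,0]-im[...,2]
E
```

```text
time: 24.83
ee_pos: [484.7, 94.4, 171.4]
tcp_rot: [0.032, 1.0, -0.0, 0.001]
ft_force: [-0.3, 0.2, 1.1]
gripper_width: 42.6
gripper_force: 0.0
24.8333 [484.7  94.4 171.4] F [-0.3  0.2  1.1] w 42.6 0.0 
 [[-0.998  0.063  0.003]
 [ 0.063  0.998 -0.   ]
 [-0.003  0.    -1.   ]] [-0.05  0.06  1.87 -0.    1.21 -1.56]
[55, 255, 527, 145, 30665] [[531.8, 91.7, 70.0]]
[298, 325, 40, 49, 1026] [[597.7, 87.1, 70.0]]
[[318.0, 340.0], [230.0, 341.0], [142.0, 340.0]]
```

```bash
python3 -m handwheel '[[1,2,-1,0,0,0,0.5],[0,4,-1,0,0,0,0.5],[0,4,-1,0,0,0,0.5],[0,4,0,0,0,0,0.5],[0,4,0,0,0,0,0.5],[0,4,0,0,0,0,0.5],[0,4,0,0,0,0,0.5],[0,3,0,0,0,0,0.5],[0,1,0,0,0,0,0.5],[0,0,0,0,0,0,0.5],[0,0,0,0,0,0,0.5]]'
python3 - <<'E'
from h import *
import pickle
a0,b0,_=pickle.load(open('first.pkl','rb')); b=snap('top'); a=snap('scene')
for nm,s in (('before',b0),('now',b)):
    im=s['img'].astype(int); print(nm)
    for r in range(140,182,2): print(r,''.join('#' if p.max()<55 else '+' if p.max()<95 else 'g' if p[1]>p[0]+25 else 'o' if p.max()<140 else 'O' for p in im[r,266:370]))
# bystanders: change outside arm area
d=np.abs(a['img'].astype(int)-a0['img']).max(2)>40; n,l,S,C=cv2.connectedComponentsWithStats(d.astype(np.uint8))
print([S[i].tolist() for i in range(1,n) if S[i,4]>25])
d=np.abs(b['img'].astype(int)-b0['img']).max(2)>40; n,l,S,C=cv2.connectedComponentsWithStats(d.astype(np.uint8))
print([S[i].tolist() for i in range(1,n) if S[i,4]>25]); st()
E
```

```text
time: 25.8
ee_pos: [492.9, 394.4, 199.4]
tcp_rot: [0.031, 1.0, -0.001, -0.0]
ft_force: [0.4, 0.2, -0.1]
gripper_width: 64.1
gripper_force: 0.0
before
140 OOOOOOoo+++++++++++++++++++++++++gggggg+++++++++++++++++++++++g+ggggg++++++g+gg++gg+++++++g+g+ggooOOOOOO
142 OOOOOOog+++++++++++++++++++++++++++gggg++++++++++++++++++++++++g+gggg++++++++++++++++++++++++++gooOOOOOO
144 OOOOOoog+++++++++++++++++++++++++++gggg+++++oooooo+++++++++++++++gggg++++++++++++++++++++++++++gooOOOOOO
146 OOOOOoog+++++++++++++++++++++++++++ggg++++gooooooooooooooooog+++gggg+++ggooooooooooooooo+++++g+gooOOOOOO
148 OOOOOoo+++++++++++++++++++++++++++gggg+++goooooooooooooooooog+++gggg++++goooooooooooooooo++++g+goOOOOOOO
150 OOOOOoog++++++o++oooooo++++++++++++ggg+++goooooooooooooooooo+++++gggg+++goooooooooooooooo+++++ggooOOOOOO
152 OOOOOo++++++++oooooooooooooo++++++++++++++ooooooooooooooooo++++++gg++++ggoooooooooooooooo++++gggooOOOOOO
154 OOOOOo++##++++oooooooooooooo+++++++###++++ooooooooooooooooo+++++++++++++ooooooooooooooooo++++++gooOOOOOO
156 OOOOOo++##++++oooooooooooooo+++++++####+++++++++++++++o+oo++++++####++++oo
[... 3750 characters left out ...]
0, 81, 45, 667], [314, 22, 23, 15, 84], [294, 25, 17, 22, 234], [399, 36, 44, 59, 748], [443, 44, 20, 13, 95], [259, 47, 40, 27, 398], [310, 48, 17, 17, 102], [300, 57, 7, 13, 43], [286, 60, 170, 164, 5833], [292, 71, 28, 12, 156], [276, 75, 14, 14, 82], [225, 80, 13, 20, 103], [281, 118, 63, 16, 322], [348, 226, 11, 8, 43], [177, 246, 15, 14, 163]]
[[0, 134, 163, 266, 22194], [52, 136, 26, 47, 181], [280, 155, 15, 17, 110], [116, 185, 44, 36, 880], [180, 188, 31, 79, 1638], [443, 205, 16, 14, 143], [129, 230, 111, 170, 7266]]
25.9 [493.  393.2 199.8] F [-0.3  0.5  0.2] w 63.6 0.0 
 [[-0.998  0.064 -0.001]
 [ 0.064  0.998 -0.001]
 [ 0.001 -0.001 -1.   ]] [ 0.49  0.33  1.49 -0.    1.32 -1.02]
```

The left pull now lines up with its neighbours, and the bystanders show no change. I hand in.

```bash
python3 -c "
from plant import bot
print(bot.hand_in())"
```

```text
the job is handed in; nothing more can be done
None
```

The job is handed in, at about 26 s of the 70 s: the bushing is on the stud, and the tray was set down on the ledge, released, then slid by its pull until it met the back wall, so its pull lines up with the neighbouring ones; the punches were last seen in the tray before set-down, and camera comparison shows the bystanders unmoved.

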